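# Set the sprung length stop and run the board up to it

## Task

On the dark wooden length-stop jig, first push the upright stop plate with the fingertips back to the end of its travel and let it go, so that it springs back and latches on its stop pin at the middle position. Then push the small white board along the trough until its end rests against the latched stop plate, and finish clear of everything. Only push: do not lift the board, do not touch the pin's knob, and leave the bottle, the tin and the tape measure where they stand.

Things in the scene. Friction and masses are not known exactly. Their poses are not given: they have to be found in the camera images.
- jig: Fixed dark wooden base plate 410 x 130 x 18 mm lying on the bench. Origin on the bench surface; the plate runs from x = -200 to +210 mm and 65 mm to either side. Its own +x is the direction in which stop plate and board are both pushed; +z is up. All its parts lie on its centre line y = 0.
- trough (a point): Middle of the trough's floor, 18 mm above the bench, 92 mm behind the jig's origin, axes as the jig's. The trough is two low wooden rails, 215 mm long, 10 mm high above the plate, inner faces at y = +/-33 mm; it is open at both ends.
- bridge (a point): Top centre of the steel bridge that carries the stop pin, 56 mm above the bench, at jig x = 115 mm; 24 mm long (x), 74 mm wide. Beyond it is a grey spring cover, jig x = 140 to 208 mm, up to 52 mm above the bench.
- stop_face (a point): The upright aluminium stop plate on the front end of the sprung slide: 60 mm wide (y), 8 mm thick (x), its foot 20 mm and its top 72 mm above the bench. This point is the bottom centre of the face that is pushed (it looks to -x, towards the trough); axes as the jig's. At rest this face is at jig x = 30 mm.
- stop_slide (a joint): Slide travel along jig +x, m: 0 at rest, 0.050 at its hard end stop. Spring back: 5 N at 0, 10 N at the end; raising the pin adds up to 4 N from 0.008 to 0.028; damper 50 N per m/s. A tooth raises the pin, which drops behind it at about 0.03; the released slide then stops on the pin: latched, about 0.026. Pushed less, it goes back to 0. From the latch it can still be pushed in and returns.
- stop_pin (a joint): Height of the spring-loaded stop pin above its lowest position, in m: 0 when down (at the start, and again when it has dropped behind the tooth), about 0.008 on the crest of the tooth.
- pin_knob (a point): Black round knob on top of the stop pin, 18 mm across, 11 mm high, above the bridge, 85 mm beyond the face of the resting stop plate. This point is the centre of its top, 69 mm above the bench when down. Not to be touched.
- board: Small loose white laminated board 100 (x) x 60 (y) x 18 (z) mm, about 0.1 kg, lying flat in the trough on the jig's plate, so from 18 to 36 mm above the bench, with 3 mm play to each rail. Origin at the centre of its underside; its x lies along the trough and its two ends are at x = +/-50 mm. It starts 70 to 110 mm short of the resting stop plate.
- glue_bottle: Pale plastic bottle with a narrow neck, 52 mm across, 130 mm high, standing on the bench beside the jig's far side. Origin at the centre of its base. To be left alone.
- screw_tin: Steel tin 72 mm across, 60 mm high, standing on the bench beside the jig's far side. Origin at the centre of its base. To be left alone.
- tape_measure: Black tape measure 66 x 36 x 60 mm standing on the bench beside the jig's far side. Origin at the centre of its underside. To be left alone.
Not all that is in view belongs to the job. There is more than one size of the board; the job needs the middle-sized.

How it is judged:
By the outcome, as a careful person would: the job done as asked, in the order asked, and still so for the second after the job is handed in, with the robot touching nothing.
It also fails if it takes over 45 s, if anything falls off the work surface, if the arm or the gripper's body presses on something with over 40 N, if the wrist force passes 120 N, or if a joint passes its speed limit or range.

## Robot

A 7-joint arm with a two-finger parallel gripper is mounted at the origin on the work surface. World frame = base frame: x ahead of the robot, y to its left, z up, the work surface at z = 0. Lengths are in mm, angles in rad, forces in N, time in s.
With the tool pointing down it reaches from about 400 to 875 mm from the base axis. Payload 4.4 kg.
Tool frame: the origin (TCP) lies at the very end of the fingers, on their centre line; the grasp point (between the pads) lies 19 mm behind it; z points along the fingers, y is the direction in which the jaws open and shut (so a half turn about z gives the same grasp; the last joint's range is limited). The gripper opens to 85 mm and grips with 20 to 120 N. Pads are 22 mm wide; open, the fingers measure 114 mm over their backs; the gripper's body (76 mm by 85 mm) begins 54 mm behind the grasp point. The pads swing forward as they close: fully open they stand 13 mm farther back than shut.
Start: joints at [-1.382, 0.628, 0.038, 1.517, -0.027, 0.996, -0.02], TCP at [163.809, 629.035, 231.313] pointing down, gripper open.
Joint ranges: [-3.06, 3.06], [-0.37, 2.12], [-1.25, 1.32], [0.18, 2.47], [-1.1, 4.24], [0.23, 1.98], [-2.94, 2.94]. Speed limits (rad/s): [2.57, 2.57, 3.14, 3.14, 3.14, 3.14, 3.14].

## Interface

Orientations are given as [roll, pitch, yaw] about the fixed x, y, z axes, in that order (R = Rz(yaw) Ry(pitch) Rx(roll)).
In Python, from cell import read_state, get_image, calibration, finish_job gives the robot as it stands. The module is installed in compiled form; this text tells all that it offers.
- The arm moves only by the tool apply_moves, never from a script. Its argument "increments" is a list of rows, each an object of numbers: "tx", "ty", "tz": the shift along the world's x, y, z in m; "rx", "ry", "rz": the turn, a rotation vector about the world's x, y, z in units of 5 degrees (1.0 is 5 degrees); "claw": the finger opening in m, from 0 to 0.0854. In form: [{"tx": .., "ty": .., "tz": .., "rx": .., "ry": .., "rz": .., "claw": ..}, ...]. A call has 1 to 12 rows; each row is the pose to reach, as a shift and turn from the pose commanded when the call began; what a row does not reach only later rows make up. A row lasts 1/10 s, in which the tool goes at most 50 mm and 8.59 degrees, less where a joint would pass 70% of its speed; a pose out of reach is approached as far as the arm can. A call with a gripper value outside its range is refused whole. The fingers move at their own pace and stop on an object; the grip force is fixed at half the most. Time passes only in rows, so rows that repeat a pose let the fingers close. It gives the time, the measured TCP pose, the force and the opening at its end, in the units of the state.
- read_state(): the state, without advancing time (a new reading comes with each control period).
- get_image(name): name is "scene" or "top"; returns the picture (400x640x3 uint8, red, green, blue); there is no depth.
- calibration(name): a dict with "camera_matrix" (3x3 intrinsics, pixels), "origin" and "attitude" of the camera in the world. Camera axes: x right, y up, looking along -z (the intrinsics and any distortion apply to the point x, -y, -z); pixel columns grow to the right and rows downward; lengths in mm; the calibration is good to about 2 mm. A picture is of the moment at which its call begins. calibration takes no time and is no camera call.
- finish_job(): hands the job in, once; it reports no verdict.
The state is a dict: "clock": time; "qpos": joint angles; "qd": joint speeds; "tau": joint torques, N m; "eef_pos": TCP position; "tool_rot": TCP orientation; "force": force on the tool from outside, world axes, zero at the start; "torque": the same for the moment, N m; "width": finger opening in mm.
Only numpy, scipy, OpenCV 4.12 (cv2) and the standard library are available. Lean on these libraries where they do the work, as an engineer would, in place of code of your own. Each camera call takes 0.05 s, during which the arm holds its last target. There are 200 camera calls.

## Working session

There is one attempt and no reset: what is moved stays moved. The work goes in short steps, Python scripts to look and compute and a tool call to move; the robot and the scene stay as the last step left them, time stands still between calls to the robot, and variables do not carry over. Pictures are saved under pics/ and viewed, about 8 in all and at most 12, crops included, and the job is handed in when it is done.

Besides the shell and the picture viewer there is one more tool, called after ">>>" as name(argument=value, ...), one argument or row to a line, values as JSON. apply_moves: Moves the arm, as the interface text tells. Its arguments: {"type":"object","properties":{"increments":{"type":"array"}},"required":["increments"]}

```bash
mkdir -p pics
python3 - <<'E'
from cell import *
import cv2
for n in("scene","top"):
    im=get_image(n); cv2.imwrite(f"pics/{n}0.png",im[:,:,::-1]); c=calibration(n); print(n,{k:(v.tolist() if hasattr(v,'tolist') else v) for k,v in c.items()})
s=read_state(); print(s)
E
```

```text
scene {'camera_matrix': [[471.9690088175239, 0.0, 320.12333665182894], [0.0, 471.9690088175239, 194.1822436153011], [0.0, 0.0, 1.0]], 'origin': [1070.4967476746356, -493.23860810759356, 727.1758039382956], 'attitude': [0.8381411534697959, -0.0018577535425001734, 0.7177042984663754]}
top {'camera_matrix': [[417.90748376747496, 0.0, 314.0108921942465], [0.0, 417.90748376747496, 197.86977451073207], [0.0, 0.0, 1.0]], 'origin': [439.5157208125819, 75.42947703460895, 964.9173927062013], 'attitude': [0.14303195163814686, -0.020667456311638466, -1.5638020038069496]}
{'clock': 0.1, 'qpos': array([-1.3817863 ,  0.62923878,  0.03844471,  1.51822657, -0.0270263 ,
        0.99628768, -0.02001001]), 'qd': array([-0.00088253, -0.00127906, -0.00046358, -0.00426261,  0.00106218,
        0.00209337, -0.00016255]), 'tau': array([ 4.18681957e-03, -5.64535797e+01,  1.23050887e+00, -1.93974727e+01,
        1.11547441e-02,  5.40095876e-03, -2.50169848e-06]), 'eef_pos': array([163.66770689, 628.50782643, 230.50390533]), 'tool_rot': array([-3.13994976e+00, -7.44008115e-06,  2.88675927e+00]), 'force': array([-0.32324825,  1.24923389, -0.11693571]), 'torque': array([ 0.03865069,  0.01359054, -0.02873625]), 'width': 85.56857146889506}
```

View pics/scene0.png

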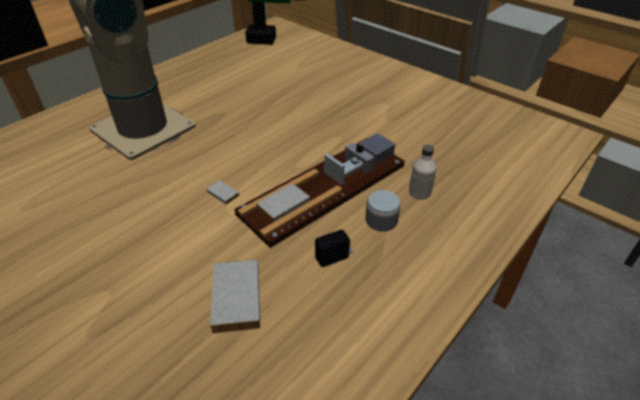

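View pics/top0.png

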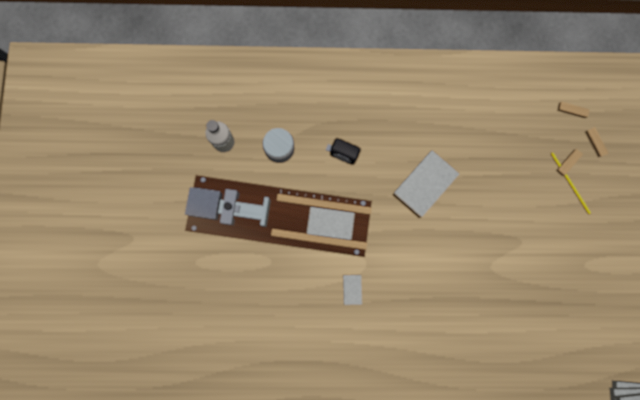

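Candidates for the board are the one in the trough at top (331,223), a large one at (426,184) and a small one at (353,290). The trough board is the middle-sized one. I'll check it in close crops.

Run:
```python
import cv2
a=cv2.imread("pics/top0.png")[165:265,180:380]; cv2.imwrite("pics/t1.png",cv2.resize(a,None,fx=4,fy=4,interpolation=cv2.INTER_CUBIC))
a=cv2.imread("pics/scene0.png")[125:250,230:420]; cv2.imwrite("pics/s1.png",cv2.convertScaleAbs(cv2.resize(a,None,fx=4,fy=4,interpolation=cv2.INTER_CUBIC),alpha=1.5))
```

```text
(no output)
```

View pics/t1.png

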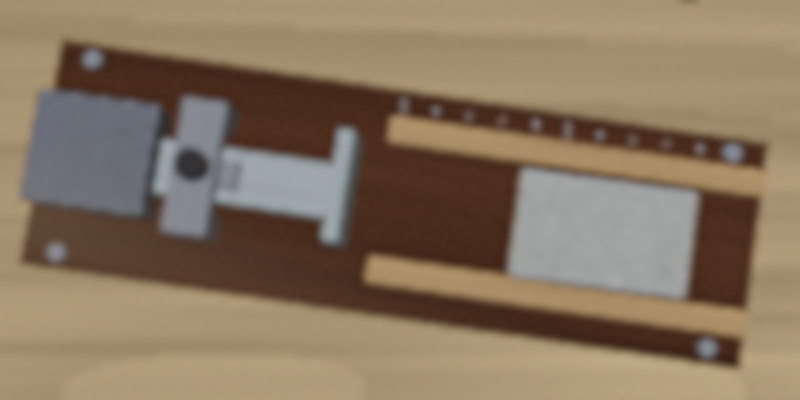

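View pics/s1.png

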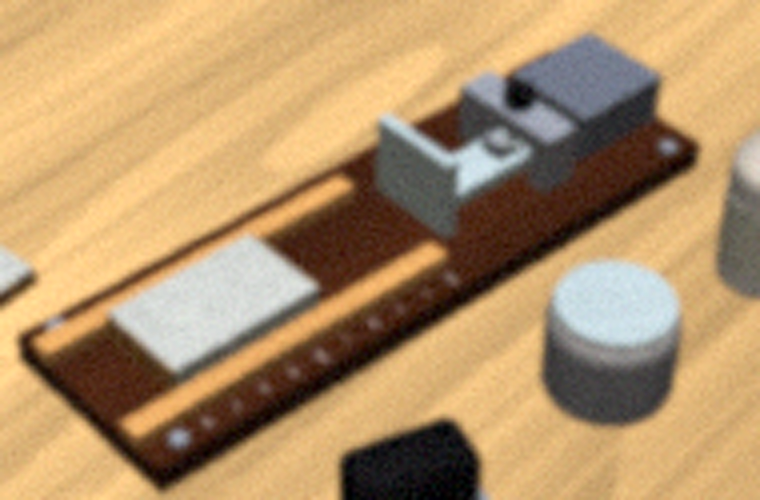

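The trough board is confirmed: its top corners in the top crop are (520,165), (700,190), (686,300) and (507,273), and the stop plate is at about (340,185). Next I fit the poses from both views.

```bash
cat > h.py <<'E'
import numpy as np
from scipy.spatial.transform import Rotation as R
from scipy.optimize import least_squares
from cell import *
def proj(n,P):
    c=calibration(n); Rm=R.from_euler('xyz',c["attitude"]).as_matrix()
    p=(np.atleast_2d(P)-c["origin"])@Rm*[1,-1,-1]
    q=p@np.array(c["camera_matrix"]).T
    return q[:,:2]/q[:,2:]
def J(p,P):
    P=np.atleast_2d(P).astype(float); return np.c_[P[:,:2]@np.array([[np.cos(p[2]),np.sin(p[2])],[-np.sin(p[2]),np.cos(p[2])]])+p[:2],P[:,2]]
def px(n,c):
    return (np.array(c)+.5)/4-.5+np.array([180,165] if n=="top" else [230,125])
E
python3 - <<'E'
from h import *
jt=px("top",[(63,42),(22,263),(767,144),(738,365)]); jw=[(210,-65,18),(210,65,18),(-200,-65,18),(-200,65,18)]
js=px("scene",[(22,340),(162,468),(697,148)]); jsw=[(-200,65,18),(-200,-65,18),(210,-65,18)]
bt=px("top",[(520,165),(507,273),(700,190),(686,300)]); bw=np.array([(50,-30,0),(50,30,0),(-50,-30,0),(-50,30,0)])
bs=px("scene",[(320,288),(250,236),(180,375),(108,316)])
def f(v):
    r1=proj("top",J(v,jw))-jt; r2=proj("scene",J(v,jsw))-js
    B=J(v[3:6],bw); B[:,2]=v[6]
    r=[r1,r2,proj("top",B)-bt,proj("scene",B)-bs]
    return np.concatenate([x.ravel() for x in r])
s=least_squares(f,[620,150,1.5,600,50,1.5,36],x_scale=[100,100,1,100,100,1,10],loss='soft_l1')
v=s.x; print(v.round(3)); print(f(v).round(1))
p=v[:3]
d=v[3:5]-p[:2]; c,sn=np.cos(p[2]),np.sin(p[2]); print("board in jig",c*d[0]+sn*d[1],-sn*d[0]+c*d[1])
print("knob",(proj("top",J(p,[(115,0,69)]))-px("top",[(190,163)])),(proj("scene",J(p,[(115,0,69)]))-px("scene",[(520,88)])))
print("plate top",(proj("top",J(p,[(30,-30,72),(30,30,72)]))-px("top",[(357,129),(342,245)])),(proj("scene",J(p,[(30,30,72),(30,-30,72)]))-px("scene",[(380,118),(457,160)])))
for n,P in dict(faceTop=(30,0,72),face20=(30,0,20)).items(): print(n,J(p,P))
# free triangulation of plate top corners
for a,b in (((357,129),(457,160)),((342,245),(380,118))):
    q=least_squares(lambda x:np.r_[(proj("top",x)-px("top",[a])).ravel(),(proj("scene",x)-px("scene",[b])).ravel()],[620,150,50]).x; print("tri",q, )
np.save("jig.npy",v)
E
```

```text
[535.151 131.31    1.438 518.538  20.261   1.451  34.954]
[-0.6 -0.6 -0.8  0.3  0.3 -0.9  0.6  0.5 -1.2 -0.6 -0.3  1.1  1.  -1.3
  0.2  0.5  0.   0.1 -0.5 -0.1 -0.1 -0.9  0.3  0.1  0.3 -0.2 -1.   0.
 -0.2  0.1]
board in jig -112.27206020340803 1.7352332044094911
knob [[-0.29530548  0.04889466]] [[-0.02837787  0.08445255]]
plate top [[-0.88622548  0.26389747]
 [-1.50565645 -1.19879502]] [[-0.5698993   0.15466899]
 [-1.87094895  1.99469705]]
faceTop [[539.13022536 161.0452503   72.        ]]
face20 [[539.13022536 161.0452503   20.        ]]
tri [570.56051179 156.58939036  78.16620292]
tri [508.60394564 163.54046134  72.35984725]
```

Jig origin is at (535.2, 131.3) mm, yaw 1.438. The board spans jig x -162 to -62, and the knob and plate checks agree within 2 px. Now I move above the gap at jig x = -20, with the fingers shut and the tool turned along the jig.

>>> apply_moves(
  increments=[
    {"tx": 0.369, "ty": -0.5175, "tz": -0.03, "rz": -16.6, "claw": 0},
    {"tx": 0.369, "ty": -0.5175, "tz": -0.03, "rz": -16.6, "claw": 0},
    {"tx": 0.369, "ty": -0.5175, "tz": -0.03, "rz": -16.6, "claw": 0},
    {"tx": 0.369, "ty": -0.5175, "tz": -0.03, "rz": -16.6, "claw": 0},
    {"tx": 0.369, "ty": -0.5175, "tz": -0.03, "rz": -16.6, "claw": 0},
    {"tx": 0.369, "ty": -0.5175, "tz": -0.03, "rz": -16.6, "claw": 0},
    {"tx": 0.369, "ty": -0.5175, "tz": -0.03, "rz": -16.6, "claw": 0},
    {"tx": 0.369, "ty": -0.5175, "tz": -0.03, "rz": -16.6, "claw": 0},
    {"tx": 0.369, "ty": -0.5175, "tz": -0.03, "rz": -16.6, "claw": 0},
    {"tx": 0.369, "ty": -0.5175, "tz": -0.03, "rz": -16.6, "claw": 0},
    {"tx": 0.369, "ty": -0.5175, "tz": -0.03, "rz": -16.6, "claw": 0},
    {"tx": 0.369, "ty": -0.5175, "tz": -0.03, "rz": -16.6, "claw": 0},
  ],
)

```text
$.increments[0]: bad value
```

>>> apply_moves(
  increments=[
    {"tx": 0.03, "ty": -0.043, "tz": 0.0, "rx": 0.0, "ry": 0.0, "rz": -1.4, "claw": 0.0},
  ],
)

```text
clock: 0.2
eef_pos: [186.3, 592.7, 230.2]
tool_rot: [3.139, -0.006, 2.772]
force: [0.1, 0.1, -0.1]
width: 73.1
```

>>> apply_moves(
  increments=[
    {"tx": 0.339, "ty": -0.4745, "tz": -0.03, "rx": 0.0, "ry": 0.0, "rz": -15.2, "claw": 0.0},
    {"tx": 0.339, "ty": -0.4745, "tz": -0.03, "rx": 0.0, "ry": 0.0, "rz": -15.2, "claw": 0.0},
    {"tx": 0.339, "ty": -0.4745, "tz": -0.03, "rx": 0.0, "ry": 0.0, "rz": -15.2, "claw": 0.0},
    {"tx": 0.339, "ty": -0.4745, "tz": -0.03, "rx": 0.0, "ry": 0.0, "rz": -15.2, "claw": 0.0},
    {"tx": 0.339, "ty": -0.4745, "tz": -0.03, "rx": 0.0, "ry": 0.0, "rz": -15.2, "claw": 0.0},
    {"tx": 0.339, "ty": -0.4745, "tz": -0.03, "rx": 0.0, "ry": 0.0, "rz": -15.2, "claw": 0.0},
    {"tx": 0.339, "ty": -0.4745, "tz": -0.03, "rx": 0.0, "ry": 0.0, "rz": -15.2, "claw": 0.0},
    {"tx": 0.339, "ty": -0.4745, "tz": -0.03, "rx": 0.0, "ry": 0.0, "rz": -15.2, "claw": 0.0},
    {"tx": 0.339, "ty": -0.4745, "tz": -0.03, "rx": 0.0, "ry": 0.0, "rz": -15.2, "claw": 0.0},
    {"tx": 0.339, "ty": -0.4745, "tz": -0.03, "rx": 0.0, "ry": 0.0, "rz": -15.2, "claw": 0.0},
    {"tx": 0.339, "ty": -0.4745, "tz": -0.03, "rx": 0.0, "ry": 0.0, "rz": -15.2, "claw": 0.0},
    {"tx": 0.339, "ty": -0.4745, "tz": -0.03, "rx": 0.0, "ry": 0.0, "rz": -15.2, "claw": 0.0},
  ],
)

```text
clock: 1.4
eef_pos: [533.0, 109.7, 201.1]
tool_rot: [3.141, 0.001, 1.435]
force: [0.1, 0.3, 1.0]
width: 0.3
```

>>> apply_moves(
  increments=[
    {"tx": 0.0, "ty": 0.0, "tz": -0.05, "rx": 0.0, "ry": 0.0, "rz": 0.0, "claw": 0.0},
    {"tx": 0.0, "ty": 0.0, "tz": -0.1, "rx": 0.0, "ry": 0.0, "rz": 0.0, "claw": 0.0},
    {"tx": 0.0, "ty": 0.0, "tz": -0.11, "rx": 0.0, "ry": 0.0, "rz": 0.0, "claw": 0.0},
    {"tx": 0.0, "ty": 0.0, "tz": -0.11, "rx": 0.0, "ry": 0.0, "rz": 0.0, "claw": 0.0},
  ],
)

```text
clock: 1.8
eef_pos: [530.1, 113.2, 90.1]
tool_rot: [-3.138, 0.001, 1.438]
force: [1.0, 0.5, 0.1]
width: -0.0
```

```bash
cat > snap.py <<'E'
import sys,cv2
from cell import *
o=[]
for n,(a,b,c,d) in (("scene",(60,260,210,430)),("top",(130,270,160,400))):
    im=get_image(n)[a:b,c:d,::-1]; o.append(cv2.convertScaleAbs(cv2.resize(im,(720,int(720*im.shape[0]/im.shape[1])) if n=="scene" else (480,280),interpolation=cv2.INTER_CUBIC),alpha=1.4))
which=sys.argv[2]
cv2.imwrite(sys.argv[1],o[0] if which=="s" else cv2.copyMakeBorder(o[1],0,0,0,0,0))
E
python3 snap.py pics/a1.png s; python3 -c "
from cell import *;s=read_state();print(s['eef_pos'],s['force'],s['clock'])"
```

```text
[532.64542004 113.77546739  92.8670863 ] [-0.15029104  0.01581637  0.5161194 ] 1.9
```

View pics/a1.png

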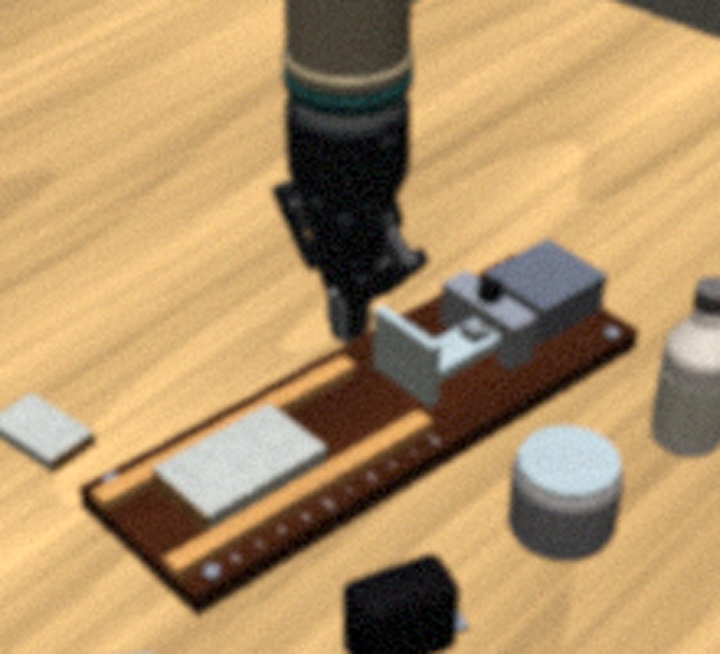

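The picture shows the fingertips at (345,330), above the gap between the board (240,460) and the stop plate (405,350). I go down and push the plate slowly.

>>> apply_moves(
  increments=[
    {"tx": 0.0, "ty": 0.0, "tz": -0.03, "rx": 0.0, "ry": 0.0, "rz": 0.0, "claw": 0.0},
    {"tx": 0.0, "ty": 0.0, "tz": -0.049, "rx": 0.0, "ry": 0.0, "rz": 0.0, "claw": 0.0},
    {"tx": 0.0, "ty": 0.0, "tz": -0.049, "rx": 0.0, "ry": 0.0, "rz": 0.0, "claw": 0.0},
    {"tx": 0.0013, "ty": 0.0099, "tz": -0.049, "rx": 0.0, "ry": 0.0, "rz": 0.0, "claw": 0.0},
    {"tx": 0.0026, "ty": 0.0198, "tz": -0.049, "rx": 0.0, "ry": 0.0, "rz": 0.0, "claw": 0.0},
    {"tx": 0.004, "ty": 0.0297, "tz": -0.049, "rx": 0.0, "ry": 0.0, "rz": 0.0, "claw": 0.0},
    {"tx": 0.0053, "ty": 0.0396, "tz": -0.049, "rx": 0.0, "ry": 0.0, "rz": 0.0, "claw": 0.0},
    {"tx": 0.006, "ty": 0.0446, "tz": -0.049, "rx": 0.0, "ry": 0.0, "rz": 0.0, "claw": 0.0},
  ],
)

```text
clock: 2.7
eef_pos: [537.8, 155.9, 43.4]
tool_rot: [3.14, 0.004, 1.438]
force: [-2.2, -11.1, 8.0]
width: 0.2
```

>>> apply_moves(
  increments=[
    {"tx": 0.0008, "ty": 0.006, "tz": 0.0, "rx": 0.0, "ry": 0.0, "rz": 0.0, "claw": 0.0},
    {"tx": 0.0016, "ty": 0.012, "tz": 0.0, "rx": 0.0, "ry": 0.0, "rz": 0.0, "claw": 0.0},
    {"tx": 0.0024, "ty": 0.018, "tz": 0.0, "rx": 0.0, "ry": 0.0, "rz": 0.0, "claw": 0.0},
    {"tx": 0.0032, "ty": 0.024, "tz": 0.0, "rx": 0.0, "ry": 0.0, "rz": 0.0, "claw": 0.0},
    {"tx": 0.004, "ty": 0.03, "tz": 0.0, "rx": 0.0, "ry": 0.0, "rz": 0.0, "claw": 0.0},
    {"tx": 0.0048, "ty": 0.036, "tz": 0.0, "rx": 0.0, "ry": 0.0, "rz": 0.0, "claw": 0.0},
  ],
)

```text
clock: 3.3
eef_pos: [542.4, 189.5, 43.3]
tool_rot: [3.141, 0.006, 1.435]
force: [-1.5, -11.4, 6.6]
width: 0.4
```

>>> apply_moves(
  increments=[
    {"tx": 0.0004, "ty": 0.003, "tz": 0.0, "rx": 0.0, "ry": 0.0, "rz": 0.0, "claw": 0.0},
    {"tx": 0.0008, "ty": 0.006, "tz": 0.0, "rx": 0.0, "ry": 0.0, "rz": 0.0, "claw": 0.0},
    {"tx": 0.001, "ty": 0.008, "tz": 0.0, "rx": 0.0, "ry": 0.0, "rz": 0.0, "claw": 0.0},
    {"tx": 0.001, "ty": 0.008, "tz": 0.0, "rx": 0.0, "ry": 0.0, "rz": 0.0, "claw": 0.0},
  ],
)

```text
clock: 3.7
eef_pos: [543.7, 198.3, 43.3]
tool_rot: [3.14, 0.005, 1.436]
force: [-1.5, -9.7, 7.5]
width: 0.2
```

>>> apply_moves(
  increments=[
    {"tx": 0.0003, "ty": 0.002, "tz": 0.0, "rx": 0.0, "ry": 0.0, "rz": 0.0, "claw": 0.0},
    {"tx": 0.0005, "ty": 0.004, "tz": 0.0, "rx": 0.0, "ry": 0.0, "rz": 0.0, "claw": 0.0},
    {"tx": 0.0005, "ty": 0.004, "tz": 0.0, "rx": 0.0, "ry": 0.0, "rz": 0.0, "claw": 0.0},
  ],
)

```text
clock: 4.0
eef_pos: [543.8, 199.1, 43.3]
tool_rot: [3.141, 0.008, 1.434]
force: [-2.0, -15.2, 8.3]
width: 0.1
```

>>> apply_moves(
  increments=[
    {"tx": 0.0004, "ty": 0.003, "tz": 0.0, "rx": 0.0, "ry": 0.0, "rz": 0.0, "claw": 0.0},
    {"tx": 0.0004, "ty": 0.003, "tz": 0.0, "rx": 0.0, "ry": 0.0, "rz": 0.0, "claw": 0.0},
  ],
)

```text
clock: 4.2
eef_pos: [543.8, 199.2, 43.3]
tool_rot: [-3.141, 0.012, 1.432]
force: [-3.2, -20.4, 11.9]
width: 0.2
```

Hard end stop reached: the force climbs to 20 N while the position holds. I back off, let it spring back, rise clear and look.

>>> apply_moves(
  increments=[
    {"tx": -0.0026, "ty": -0.02, "tz": 0.0, "rx": 0.0, "ry": 0.0, "rz": 0.0, "claw": 0.0},
    {"tx": -0.006, "ty": -0.045, "tz": 0.0, "rx": 0.0, "ry": 0.0, "rz": 0.0, "claw": 0.0},
    {"tx": -0.01, "ty": -0.075, "tz": 0.0, "rx": 0.0, "ry": 0.0, "rz": 0.0, "claw": 0.0},
    {"tx": -0.013, "ty": -0.0956, "tz": 0.0, "rx": 0.0, "ry": 0.0, "rz": 0.0, "claw": 0.0},
    {"tx": -0.013, "ty": -0.0956, "tz": 0.0, "rx": 0.0, "ry": 0.0, "rz": 0.0, "claw": 0.0},
    {"tx": -0.013, "ty": -0.0956, "tz": 0.04, "rx": 0.0, "ry": 0.0, "rz": 0.0, "claw": 0.0},
    {"tx": -0.013, "ty": -0.0956, "tz": 0.08, "rx": 0.0, "ry": 0.0, "rz": 0.0, "claw": 0.0},
    {"tx": -0.013, "ty": -0.0956, "tz": 0.08, "rx": 0.0, "ry": 0.0, "rz": 0.0, "claw": 0.0},
  ],
)

```text
clock: 5.0
eef_pos: [534.9, 115.9, 127.1]
tool_rot: [3.133, -0.004, 1.44]
force: [0.8, 1.3, 0.2]
width: 0.1
```

```bash
python3 snap.py pics/a2.png s
```

```text
(no output)
```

View pics/a2.png

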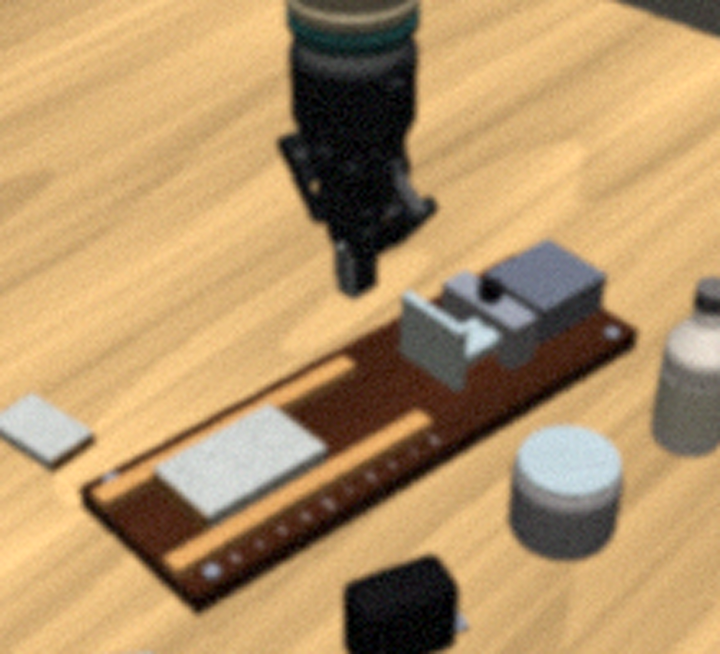

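The plate is latched: its top corner moved from (375,310) to (402,293) and the knob is down at (490,290). Next I go over the board to behind its rear end.

>>> apply_moves(
  increments=[
    {"tx": -0.007, "ty": -0.05, "tz": 0.0, "rx": 0.0, "ry": 0.0, "rz": 0.0, "claw": 0.0},
    {"tx": -0.014, "ty": -0.1, "tz": 0.0, "rx": 0.0, "ry": 0.0, "rz": 0.0, "claw": 0.0},
    {"tx": -0.02, "ty": -0.145, "tz": 0.0, "rx": 0.0, "ry": 0.0, "rz": 0.0, "claw": 0.0},
    {"tx": -0.0235, "ty": -0.168, "tz": 0.0, "rx": 0.0, "ry": 0.0, "rz": 0.0, "claw": 0.0},
    {"tx": -0.0235, "ty": -0.168, "tz": 0.0, "rx": 0.0, "ry": 0.0, "rz": 0.0, "claw": 0.0},
    {"tx": -0.0235, "ty": -0.168, "tz": -0.04, "rx": 0.0, "ry": 0.0, "rz": 0.0, "claw": 0.0},
    {"tx": -0.0235, "ty": -0.168, "tz": -0.075, "rx": 0.0, "ry": 0.0, "rz": 0.0, "claw": 0.0},
    {"tx": -0.0235, "ty": -0.168, "tz": -0.09, "rx": 0.0, "ry": 0.0, "rz": 0.0, "claw": 0.0},
    {"tx": -0.0235, "ty": -0.168, "tz": -0.097, "rx": 0.0, "ry": 0.0, "rz": 0.0, "claw": 0.0},
    {"tx": -0.0235, "ty": -0.168, "tz": -0.097, "rx": 0.0, "ry": 0.0, "rz": 0.0, "claw": 0.0},
  ],
)

```text
clock: 6.1
eef_pos: [506.9, -53.0, 24.0]
tool_rot: [-3.139, -0.001, 1.44]
force: [-0.4, 0.3, 1.1]
width: -0.2
```

```bash
python3 snap.py pics/a3.png s;  python3 -c "
from cell import *;s=read_state();print(s['eef_pos'],s['tool_rot'],s['force'],s['clock'])"
```

```text
[508.04354923 -53.78625362  25.58472148] [ 3.14114925e+00 -2.90974101e-04  1.43905571e+00] [ 0.42771459 -0.22166171  0.71998243] 6.2
```

View pics/a3.png

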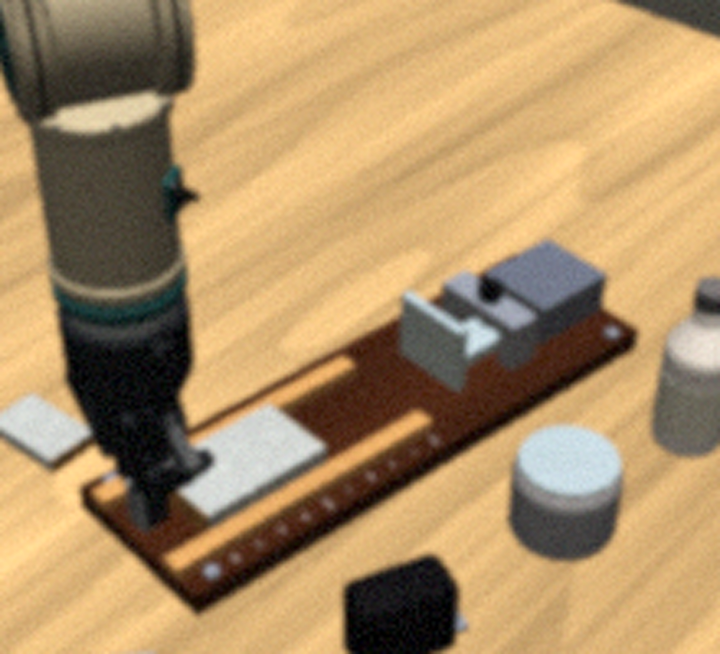

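The fingers are centred behind the board at (145,520), and the plate is still latched. Now I push the board.

>>> apply_moves(
  increments=[
    {"tx": 0.0013, "ty": 0.0099, "tz": 0.0, "rx": 0.0, "ry": 0.0, "rz": 0.0, "claw": 0.0},
    {"tx": 0.0026, "ty": 0.0198, "tz": 0.0, "rx": 0.0, "ry": 0.0, "rz": 0.0, "claw": 0.0},
    {"tx": 0.004, "ty": 0.0297, "tz": 0.0, "rx": 0.0, "ry": 0.0, "rz": 0.0, "claw": 0.0},
    {"tx": 0.0053, "ty": 0.0396, "tz": 0.0, "rx": 0.0, "ry": 0.0, "rz": 0.0, "claw": 0.0},
    {"tx": 0.0066, "ty": 0.0496, "tz": 0.0, "rx": 0.0, "ry": 0.0, "rz": 0.0, "claw": 0.0},
    {"tx": 0.0079, "ty": 0.0595, "tz": 0.0, "rx": 0.0, "ry": 0.0, "rz": 0.0, "claw": 0.0},
    {"tx": 0.0093, "ty": 0.0694, "tz": 0.0, "rx": 0.0, "ry": 0.0, "rz": 0.0, "claw": 0.0},
    {"tx": 0.0106, "ty": 0.0793, "tz": 0.0, "rx": 0.0, "ry": 0.0, "rz": 0.0, "claw": 0.0},
    {"tx": 0.0119, "ty": 0.0892, "tz": 0.0, "rx": 0.0, "ry": 0.0, "rz": 0.0, "claw": 0.0},
    {"tx": 0.0132, "ty": 0.0991, "tz": 0.0, "rx": 0.0, "ry": 0.0, "rz": 0.0, "claw": 0.0},
    {"tx": 0.0146, "ty": 0.109, "tz": 0.0, "rx": 0.0, "ry": 0.0, "rz": 0.0, "claw": 0.0},
    {"tx": 0.0159, "ty": 0.1189, "tz": 0.0, "rx": 0.0, "ry": 0.0, "rz": 0.0, "claw": 0.0},
  ],
)

```text
clock: 7.4
eef_pos: [523.6, 65.3, 25.3]
tool_rot: [-3.141, -0.0, 1.438]
force: [0.5, -0.9, 0.9]
width: 0.1
```

>>> apply_moves(
  increments=[
    {"tx": 0.0003, "ty": 0.002, "tz": 0.0, "rx": 0.0, "ry": 0.0, "rz": 0.0, "claw": 0.0},
    {"tx": 0.0006, "ty": 0.004, "tz": 0.0, "rx": 0.0, "ry": 0.0, "rz": 0.0, "claw": 0.0},
    {"tx": 0.0009, "ty": 0.006, "tz": 0.0, "rx": 0.0, "ry": 0.0, "rz": 0.0, "claw": 0.0},
    {"tx": 0.0011, "ty": 0.008, "tz": 0.0, "rx": 0.0, "ry": 0.0, "rz": 0.0, "claw": 0.0},
    {"tx": 0.0011, "ty": 0.008, "tz": 0.0, "rx": 0.0, "ry": 0.0, "rz": 0.0, "claw": 0.0},
  ],
)

```text
clock: 7.9
eef_pos: [524.7, 72.5, 25.3]
tool_rot: [3.142, -0.0, 1.438]
force: [-0.2, -0.3, -0.3]
width: -0.2
```

```bash
python3 snap.py pics/a4.png s;  python3 -c "
from cell import *;s=read_state();print(s['eef_pos'],s['tool_rot'],s['force'],s['clock'])"
```

```text
[524.66240725  72.31056595  25.34289708] [ 3.14150895e+00 -7.02864982e-05  1.43786735e+00] [ 0.04713811 -0.7345539   0.51260306] 8.0
```

View pics/a4.png

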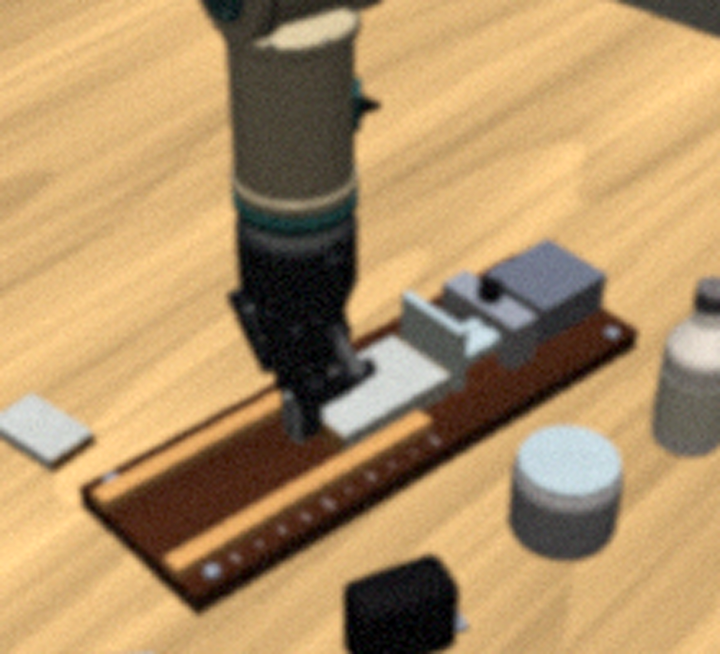

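The board's front end is a few mm short of the plate and there is no contact force yet. I continue in 1 mm rows.

>>> apply_moves(
  increments=[
    {"tx": 0.0001, "ty": 0.001, "tz": 0.0, "rx": 0.0, "ry": 0.0, "rz": 0.0, "claw": 0.0},
    {"tx": 0.0003, "ty": 0.002, "tz": 0.0, "rx": 0.0, "ry": 0.0, "rz": 0.0, "claw": 0.0},
    {"tx": 0.0004, "ty": 0.003, "tz": 0.0, "rx": 0.0, "ry": 0.0, "rz": 0.0, "claw": 0.0},
    {"tx": 0.0004, "ty": 0.003, "tz": 0.0, "rx": 0.0, "ry": 0.0, "rz": 0.0, "claw": 0.0},
    {"tx": 0.0004, "ty": 0.003, "tz": 0.0, "rx": 0.0, "ry": 0.0, "rz": 0.0, "claw": 0.0},
  ],
)

```text
clock: 8.5
eef_pos: [525.1, 75.6, 25.3]
tool_rot: [3.142, -0.0, 1.438]
force: [-0.1, 0.2, -0.1]
width: 0.0
```

>>> apply_moves(
  increments=[
    {"tx": 0.0001, "ty": 0.001, "tz": 0.0, "rx": 0.0, "ry": 0.0, "rz": 0.0, "claw": 0.0},
    {"tx": 0.0003, "ty": 0.002, "tz": 0.0, "rx": 0.0, "ry": 0.0, "rz": 0.0, "claw": 0.0},
    {"tx": 0.0003, "ty": 0.002, "tz": 0.0, "rx": 0.0, "ry": 0.0, "rz": 0.0, "claw": 0.0},
    {"tx": 0.0003, "ty": 0.002, "tz": 0.0, "rx": 0.0, "ry": 0.0, "rz": 0.0, "claw": 0.0},
  ],
)

```text
clock: 8.9
eef_pos: [525.0, 76.2, 25.3]
tool_rot: [-3.141, 0.001, 1.437]
force: [-0.6, -5.1, 2.4]
width: 0.2
```

There is contact at 5 N, below the 7.6 N spring force at the latch, and the position matches the prediction. I back off and rise clear.

>>> apply_moves(
  increments=[
    {"tx": -0.0007, "ty": -0.005, "tz": 0.0, "rx": 0.0, "ry": 0.0, "rz": 0.0, "claw": 0.0},
    {"tx": -0.0026, "ty": -0.02, "tz": 0.0, "rx": 0.0, "ry": 0.0, "rz": 0.0, "claw": 0.0},
    {"tx": -0.0053, "ty": -0.04, "tz": 0.0, "rx": 0.0, "ry": 0.0, "rz": 0.0, "claw": 0.0},
    {"tx": -0.0053, "ty": -0.04, "tz": 0.0, "rx": 0.0, "ry": 0.0, "rz": 0.0, "claw": 0.0},
    {"tx": -0.0053, "ty": -0.04, "tz": 0.05, "rx": 0.0, "ry": 0.0, "rz": 0.0, "claw": 0.0},
    {"tx": -0.0053, "ty": -0.05, "tz": 0.1, "rx": 0.0, "ry": 0.0, "rz": 0.0, "claw": 0.0},
    {"tx": -0.02, "ty": -0.1, "tz": 0.14, "rx": 0.0, "ry": 0.0, "rz": 0.0, "claw": 0.0},
    {"tx": -0.04, "ty": -0.15, "tz": 0.16, "rx": 0.0, "ry": 0.0, "rz": 0.0, "claw": 0.0},
    {"tx": -0.05, "ty": -0.2, "tz": 0.17, "rx": 0.0, "ry": 0.0, "rz": 0.0, "claw": 0.0},
    {"tx": -0.05, "ty": -0.2, "tz": 0.17, "rx": 0.0, "ry": 0.0, "rz": 0.0, "claw": 0.0},
    {"tx": -0.05, "ty": -0.2, "tz": 0.17, "rx": 0.0, "ry": 0.0, "rz": 0.0, "claw": 0.0},
  ],
)

```text
clock: 10.0
eef_pos: [475.5, -125.8, 196.9]
tool_rot: [3.138, 0.001, 1.433]
force: [0.5, -0.3, -0.8]
width: 0.1
```

Run:
```python
import cv2
from h import *
a=get_image("scene"); t=get_image("top"); 
A=cv2.resize(a[125:250,230:420,::-1],None,fx=3,fy=3,interpolation=cv2.INTER_CUBIC); T=cv2.resize(t[165:265,180:380,::-1],(570,285),interpolation=cv2.INTER_CUBIC)
v=np.load("jig.npy")
# predicted points: latched plate top corners, board rear top corners if in contact at 56
for P in [(56,30,72),(56,-30,72),(-44,30,36),(-44,-30,36)]:
    q=proj("scene",J(v,P))[0]; print(P,((q-[230,125]+.5)*3-.5).round())
    
cv2.imwrite("pics/a5.png",np.vstack([cv2.convertScaleAbs(A[:310],alpha=1.5),T])); print(read_state()['eef_pos'],read_state()['force'])
```

```text
(56, 30, 72) [308.  75.]
(56, -30, 72) [362. 112.]
(-44, 30, 36) [210. 166.]
(-44, -30, 36) [262. 206.]
[ 475.87017613 -121.36763806  195.42474282] [ 0.38734068 -0.03834012  0.3783436 ]
```

View pics/a5.png

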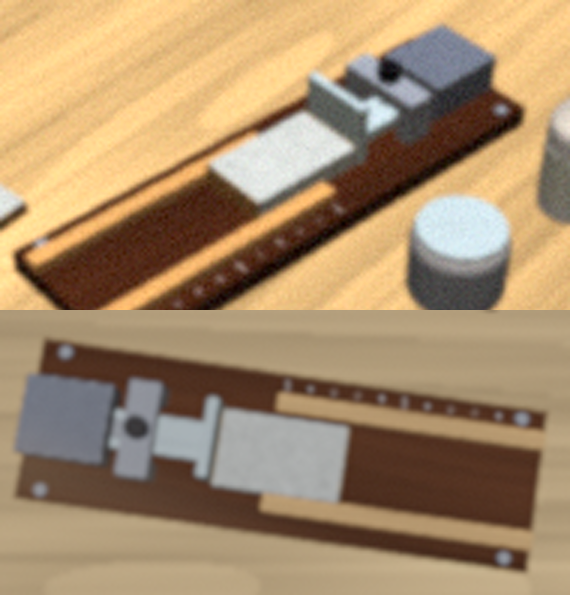

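The final view matches the prediction: plate corners at (309,73) and (366,110), board rear corners at (209,168) and (260,207), board against the plate, arm clear.

```bash
python3 -c "
from cell import *;print(finish_job())"
```

```text
the job is handed in; nothing more can be done
None
```

The job is done and handed in at about 10 s: the stop plate is latched and the middle-sized board rests against it.

- **Stop plate:** I pushed it with shut fingertips to its hard stop, where the force rose to about 20 N with no further movement. I then released it. The pictures show it latched about 26 mm in, with the knob down and untouched.
- **Board:** I pushed it along the trough until the contact force reached about 5 N, below the roughly 7.6 N spring force at the latch. I then backed off and rose clear.
- **Last checks:** In the last picture the plate and board corners were within about 4 px (3x enlarged) of where a board resting on the latched plate should be. No gap was visible, and the tool was about 195 mm up with no force on it. The bottle, tin and tape measure were never approached. In the last close view before the arm backed away, the tin and the visible parts of the other two were in place.

No check failed. One move call was refused before anything moved ("bad value") and went through once every field was filled in. The hand-in reports no verdict.

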